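# Put the spacing blocks away in their trays

### The arm

A 7-joint arm with a two-finger parallel gripper is mounted at the origin on a cart in front of the work surface, level with it; the furniture and walls round the work are solid. World frame = base frame: x ahead of the robot, y to its left, z up, the work surface at z = 0. Lengths are in m, angles in rad, forces in N, time in s.
With the tool pointing down it reaches from about 0.35 to 0.9 m from the base axis. Payload 19.9 kg.
Tool frame: the origin (TCP) lies at the very end of the fingers, on their centre line; the grasp point (between the pads) lies 19 mm behind it; x points along the fingers, z is the direction in which the jaws open and shut, and the axes are right-handed (so a half turn about x gives the same grasp; the last joint's range is limited). The gripper opens to 94 mm and grips with 3 to 60 N. Pads are 16 mm wide; open, the fingers measure 119 mm over their backs; the gripper's body (75 mm by 177 mm) begins 78 mm behind the grasp point.
Start: joints at [1.21, 0.417, -0.01, 1.614, 0.005, 1.111, -0.053], TCP at [0.196, -0.593, 0.18] pointing down, gripper open.
Joint ranges: [-2.81, 2.81], [-0.39, 2.02], [-1.27, 1.25], [0.06, 2.57], [-1.19, 4.33], [0.19, 2], [-2.82, 2.82]. Speed limits (rad/s): [1.89, 1.89, 2.39, 2.39, 3.01, 3.01, 3.01].

### API

Orientations are given as a unit quaternion [x, y, z, w].
In Python, from cell import * gives the robot as it stands.
- The arm moves only by the tool servo_tool, never from a script. Its argument "deltas" is a list that holds one entry, the list of rows, each a list of 5 numbers: the shift along the world's x, y, z in cm, then the turn about the world's z in rad, then the closure, from 0 (fully open) to 1 (shut). In form: [[[x, y, z, twist, grip], ...]]. A call has 1 to 20 rows; each row is the pose to reach, as a shift and turn from the pose commanded when the call began; what a row does not reach only later rows make up. A row lasts 1/12 s, in which the tool goes at most 41.7 mm and 7.16 degrees, less where a joint would pass 70% of its speed; a pose out of reach is approached as far as the arm can. A call with a gripper value outside its range is refused whole. The fingers move at their own pace and stop on an object; "force" is the grip in N (left out, the last holds). Time passes only in rows, so rows that repeat a pose let the fingers close. It gives the time, the measured TCP pose, the force and the opening at its end, in the units of the state.
- observe(): the state, without advancing time (a new reading comes with each control period).
- camera(name): name is "scene" or "top"; returns (picture, depth): 420x560x3 uint8, red, green, blue; 420x560 float32, m along the optical axis (not along the pixel's ray), 0 where there is no reading.
- camera_params(name): a dict with "fx", "fy", "cx", "cy" (pixels), "k1" (the pictures are not rectified: a ray, as slopes to the right and down, at radius r is drawn at 1 + k1 r^2 times it, then the intrinsics apply), "R" (3x3) and "t" (3): a world point X has camera coordinates R X + t. Camera axes: x right, y down, z forward; pixel columns grow to the right and rows downward; lengths in m; the calibration is good to about 2 mm. A picture is of the moment at which its call begins. camera_params takes no time and is no camera call.
- sign_off(): hands the job in, once; it reports no verdict.
The state is a dict: "time": time; "q": joint angles; "joint_velocities": joint speeds; "joint_efforts": joint torques, N m; "ee_pos": TCP position; "tool_rot": TCP orientation; "ft_force": force on the tool from outside, world axes, zero at the start; "torque": the same for the moment, N m; "grip_width": finger opening in m.
Only numpy, scipy, OpenCV 4.12 (cv2) and the standard library are available. Lean on these libraries where they do the work, as an engineer would, in place of code of your own. Each camera call takes 0.05 s, during which the arm holds its last target. There are 200 camera calls.

### The job

Put the four straight wooden spacing blocks away, one after another, each into the steel tray made for its length, lying flat on the tray's floor and the same way up as now. Leave the two tapered wedges where they lie.

Things in the scene. Friction and masses are not known exactly. Their poses are not given: they have to be found in the camera images.
- block_60: straight spacing block of pale wood, a plain bar 60 mm long (its x axis), 30 mm wide (y), 30 mm high, of even height, with a small dark round mark on top near each end; loose, lies flat on the table; origin at the centre of its underside, z up; weighs 25 to 125 g
- tray_60: low dark steel tray, open on top, fixed to the table; outside 84 mm long (its x axis) by 54 mm wide (y), inside 74 by 44 mm, i.e. made for the 60 mm block with 7 mm to spare on every side; floor 5 mm thick, rim 14 mm above the table; origin at the centre of its underside, on the table; z up
- block_90: straight spacing block of pale wood, a plain bar 90 mm long (its x axis), 30 mm wide (y), 30 mm high, of even height, with a small dark round mark on top near each end; loose, lies flat on the table; origin at the centre of its underside, z up; weighs 25 to 125 g
- tray_90: low dark steel tray, open on top, fixed to the table; outside 114 mm long (its x axis) by 54 mm wide (y), inside 104 by 44 mm, i.e. made for the 90 mm block with 7 mm to spare on every side; floor 5 mm thick, rim 14 mm above the table; origin at the centre of its underside, on the table; z up
- block_115: straight spacing block of pale wood, a plain bar 115 mm long (its x axis), 30 mm wide (y), 30 mm high, of even height, with a small dark round mark on top near each end; loose, lies flat on the table; origin at the centre of its underside, z up; weighs 25 to 125 g
- tray_115: low dark steel tray, open on top, fixed to the table; outside 139 mm long (its x axis) by 54 mm wide (y), inside 129 by 44 mm, i.e. made for the 115 mm block with 7 mm to spare on every side; floor 5 mm thick, rim 14 mm above the table; origin at the centre of its underside, on the table; z up
- block_140: straight spacing block of pale wood, a plain bar 140 mm long (its x axis), 30 mm wide (y), 30 mm high, of even height, with a small dark round mark on top near each end; loose, lies flat on the table; origin at the centre of its underside, z up; weighs 25 to 125 g
- tray_140: low dark steel tray, open on top, fixed to the table; outside 164 mm long (its x axis) by 54 mm wide (y), inside 154 by 44 mm, i.e. made for the 140 mm block with 7 mm to spare on every side; floor 5 mm thick, rim 14 mm above the table; origin at the centre of its underside, on the table; z up
- wedge_0: beech wedge, 75 mm long (its y axis), 24 mm wide (x), tapering from 18 mm high to a thin edge; loose bystander, not a spacing block, to be left where it lies; origin at the centre of its underside
- wedge_1: beech wedge, 75 mm long (its y axis), 24 mm wide (x), tapering from 18 mm high to a thin edge; loose bystander, not a spacing block, to be left where it lies; origin at the centre of its underside

How it is judged:
By the outcome, as a careful person would: the job done as asked, in the order asked, and still so for the second after the job is handed in, with the robot touching nothing.
It also fails if it takes over 88 s, if anything falls off the work surface, if the arm or the gripper's body presses on something with over 40 N, if the wrist force passes 120 N, or if a joint passes its speed limit or range.

## Working session

There is one attempt and no reset: what is moved stays moved. The work goes in short steps, Python scripts to look and compute and a tool call to move; the robot and the scene stay as the last step left them, time stands still between calls to the robot, and variables do not carry over. Pictures are saved under pics/ and viewed, about 12 in all and at most 16, crops included, and the job is handed in when it is done.

Besides the shell and the picture viewer there is one more tool, called after "Call:" as name([rows], argument=value, ...), one row to a line, values as JSON. servo_tool: Moves the arm, as the interface text tells. Its arguments: {"type":"object","properties":{"deltas":{"type":"array","items":{"type":"array","items":{"type":"array","items":{"type":"number"}}}},"force":{"type":"number"}},"required":["deltas"]}

```bash
mkdir -p pics; python3 - <<'E'
from cell import *
import cv2,numpy as np
s=observe();print(s)
for n in("top","scene"):
    p,d=camera(n);cv2.imwrite(f"pics/{n}0.png",p[:,:,::-1]);np.savez(f"{n}0.npz",p=p,d=d)
    print(n,camera_params(n))
E
```

```text
{'time': 0.0, 'q': array([ 1.20947441,  0.41796494, -0.0103002 ,  1.6141531 ,  0.00470595,
        1.11066421, -0.05296533]), 'joint_velocities': array([ 0.00024732, -0.00138088,  0.00174919,  0.00098962, -0.00104276,
        0.0025299 ,  0.00074259]), 'joint_efforts': array([ 4.86218814e-04, -8.51263618e+01,  6.38635475e-01, -4.25980246e+01,
       -4.88369144e-02,  1.89273310e-02,  1.37387879e-04]), 'ee_pos': array([ 0.19636024, -0.59294648,  0.1793398 ]), 'tool_rot': array([ 0.41420657,  0.57359742, -0.41377985,  0.57289191]), 'ft_force': array([0.63220648, 0.32179526, 0.17188534]), 'torque': array([-0.04955706, -0.01177428, -0.01630825]), 'grip_width': 0.09360891944173502}
top {'fx': 409.56000045090224, 'fy': 409.56000045090224, 'cx': 280.0266364982548, 'cy': 214.4213576818263, 'k1': 0.0010108134058106504, 'R': array([[-0.06769344, -0.99770006,  0.00349229],
       [-0.97763183,  0.06563238, -0.1998209 ],
       [ 0.19913211, -0.01694074, -0.97982622]]), 't': array([-0.1563897 ,  0.56499212,  0.98414984])}
scene {'fx': 508.93132587906086, 'fy': 508.93132587906086, 'cx': 283.92580309999806, 'cy': 214.2613459349358, 'k1': -0.022486396045571302, 'R': array([[ 0.9044371 , -0.42635335,  0.01470907],
       [-0.17026157, -0.39236612, -0.90391362],
       [ 0.39115794,  0.81502862, -0.42746206]]), 't': array([-0.55371334,  0.05477525,  1.30621984])}
```

View pics/top0.png

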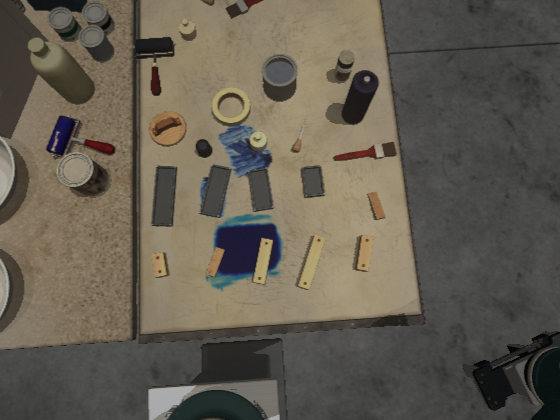

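View pics/scene0.png

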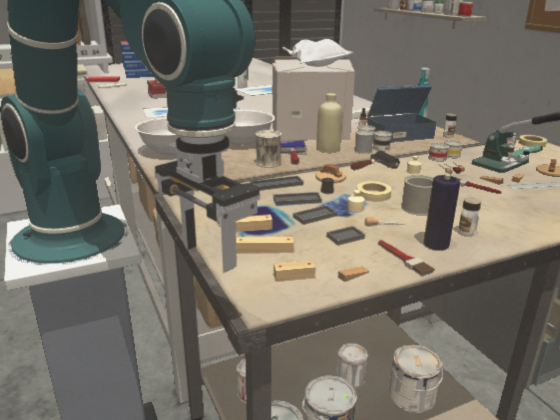

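The top view shows the blocks at (159,264), (263,261), (311,262) and (365,253). The wedges, which have no marks, are at (216,262) and (376,206). The trays are at (165,196), (215,191), (260,189) and (312,181). The scene view agrees, with the gripper hovering near the right-hand blocks.

```bash
cat > h.py <<'E'
from cell import *
import cv2,numpy as np
def cast(uv,z,name="top"):
    c=camera_params(name);uv=np.asarray(uv,float).reshape(-1,1,2)
    K=np.array([[c["fx"],0,c["cx"]],[0,c["fy"],c["cy"]],[0,0,1]])
    n=cv2.undistortPoints(uv,K,np.array([c["k1"],0,0,0.]))[:,0]
    R,t=np.array(c["R"]),np.array(c["t"]);o=-R.T@t
    r=np.c_[n,np.ones(len(n))]@R
    return o+r*((z-o[2])/r[:,2])[:,None]
def zmap(d,name="top"):
    h,w=d.shape;c=camera_params(name);u,v=np.meshgrid(np.arange(w),np.arange(h))
    a=cast(np.c_[u.ravel(),v.ravel()],0.,name);R,t=np.array(c["R"]),np.array(c["t"]);o=-R.T@t
    dep=(a-o)@R[2];return (o+(a-o)*(d.ravel()/dep)[:,None]).reshape(h,w,3)
def rects(mask,z,amin=150,amax=3000):
    out=[]
    for c in cv2.findContours(mask.astype(np.uint8),0,cv2.CHAIN_APPROX_NONE)[0]:
        m=np.zeros(mask.shape,np.uint8);cv2.drawContours(m,[c],-1,1,-1)
        a=m.sum()
        if not amin<a<amax: continue
        v,u=np.nonzero(m)
        q=np.vstack([np.c_[u+dx,v+dy] for dx in(-.5,.5) for dy in(-.5,.5)])
        p=cast(q,z)[:,:2]*1000
        (cx,cy),(w,h),_=r=cv2.minAreaRect(p.astype(np.float32))
        mp=p.mean(0)
        e,V=np.linalg.eigh(np.cov(p.T));l=V[:,1];l=l*np.sign(l[0])
        out.append((u.mean(),v.mean(),a,*mp,max(w,h),min(w,h),np.sqrt(12*e[1]),np.sqrt(12*e[0]),np.degrees(np.arctan2(l[1],l[0]))))
    return out
E
python3 - <<'E'
from h import *
np.set_printoptions(suppress=True,precision=1,linewidth=150)
f=np.load("top0.npz");p,d=f["p"],f["d"]
W=zmap(d);z=W[:,:,2]
for a in[(159,264),(263,261),(311,262),(365,253),(216,262),(376,206),(165,196),(312,181),(300,300),(340,220)]:
    print(a,p[a[1],a[0]],(z[a[1]-1:a[1]+2,a[0]-1:a[0]+2]*1000).round(1).tolist())
roi=np.zeros(z.shape,bool);roi[160:300,140:400]=1
print("tops z>.022");[print(np.array(r)) for r in rects(roi&(z>.022)&(z<.05),.03)]
hsv=cv2.cvtColor(p,cv2.COLOR_RGB2HSV)
print("dark");[print(np.array(r)) for r in rects(roi&(hsv[:,:,2]<110)&(hsv[:,:,1]<70),.014)]
b=cv2.resize(p[150:310,140:400],None,fx=3,fy=3,interpolation=cv2.INTER_CUBIC)
cv2.imwrite("pics/crop1.png",b[:,:,::-1])
E
```

```text
(159, 264) [174 144  99] [[29.9, 31.8, 29.6], [32.7, 32.2, 26.9], [29.7, 30.6, 29.9]]
(263, 261) [176 162 110] [[33.8, 29.2, 28.1], [32.2, 28.5, 33.3], [34.0, 29.6, 32.3]]
(311, 262) [176 161 109] [[29.4, 29.5, 29.4], [34.2, 29.6, 30.6], [32.4, 26.2, 30.5]]
(365, 253) [176 141  98] [[30.1, 28.7, 29.5], [28.6, 31.7, 29.0], [32.0, 29.0, 29.0]]
(216, 262) [164 125  84] [[4.1, 12.3, 11.7], [11.5, 8.3, 12.3], [11.7, 15.6, 10.2]]
(376, 206) [140 104  69] [[10.7, 10.5, 12.3], [12.5, 11.9, 10.9], [8.0, 11.7, 12.6]]
(165, 196) [68 68 64] [[7.5, 4.4, 3.7], [7.2, 3.9, 6.5], [5.0, 4.9, 4.5]]
(312, 181) [77 75 70] [[3.7, 7.7, 8.1], [1077.7, 7.5, 3.6], [4.9, 5.6, 6.2]]
(300, 300) [152 139 117] [[1.9, -0.0, 1.3], [0.7, -0.6, 0.1], [2.3, -0.2, -3.6]]
(340, 220) [164 149 119] [[-3.6, -3.5, -2.1], [-2.0, 2.9, 0.9], [-0.0, 3.1, 0.4]]
tops z>.022
[159.4 264.4 299.  449.8 120.6  63.5  34.4  61.2  32.    9. ]
[ 263.   260.7  534.   441.5 -143.1  117.6   33.1  114.4   30.5  -14.4]
[ 364.9  252.8  424.   444.1 -404.9   93.4   33.9   90.6   31.2  -14.9]
[ 311.8  261.8  649.   430.6 -267.3  142.5   33.3  139.9   30.4  -22.2]
dark
[ 164.   195.9 1294.   633.4  111.1  168.7   60.6  165.3   57.4   -4.9]
[ 312.3  181.1  637.   647.7 -287.8   90.9   59.7   86.5   55.4    0.5]
[ 215.   190.8 1125.   638.5  -25.4  145.    73.   139.6   59.8  -14.9]
[ 260.1  188.4  899.   637.  -146.3  143.9   72.1  124.4   57.5    0.9]
```

View pics/crop1.png

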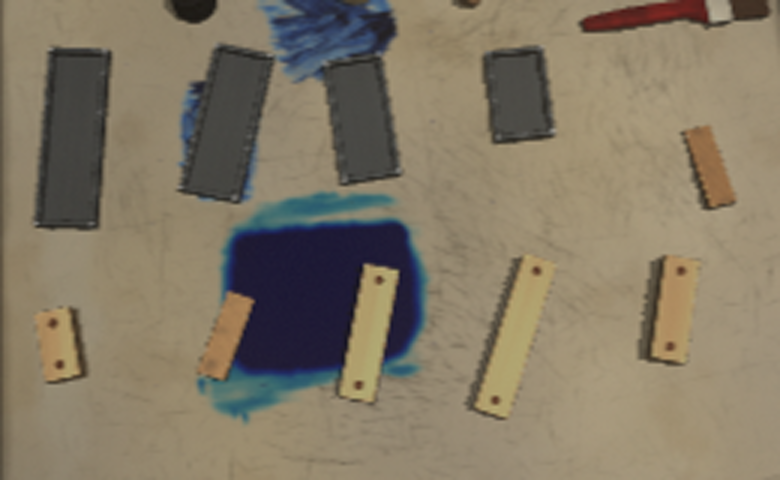

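The crop confirms the layout. From left to right the trays are 140, 115, 90 and 60. The blocks are 60 at (57,345), 115 at (368,333), 140 at (512,335) and 90 at (675,310). The wedges are at (226,336) and (710,167). I'll tighten the tray mask against the paint.

```bash
python3 - <<'E'
from h import *
np.set_printoptions(suppress=True,precision=1,linewidth=150)
f=np.load("top0.npz");p,d=f["p"],f["d"]
pi=p.astype(int);roi=np.zeros(d.shape,bool);roi[160:232,140:400]=1
for k,th in((12,105),(20,115)):
  m=roi&(p.max(2)<th)&(abs(pi[:,:,0]-pi[:,:,2])<k)
  m=cv2.morphologyEx(m.astype(np.uint8),cv2.MORPH_OPEN,np.ones((5,5)))
  print(k);[print(np.array(r)) for r in rects(m,.010)]
s=observe()
from scipy.spatial.transform import Rotation as R
M=R.from_quat(s["tool_rot"]).as_matrix();print(M,"jaw yaw",np.degrees(np.arctan2(M[1,2],M[0,2])),s["ee_pos"])
E
```

```text
12
[ 259.9  188.9  793.   636.7 -145.5  119.2   55.3  114.9   51.7    5. ]
[ 312.4  180.9  575.   649.5 -288.6   86.7   55.4   83.4   52.4    1.2]
[ 163.8  195.7 1204.   635.3  112.7  166.6   57.3  164.    54.2   -5. ]
[ 215.   190.7 1024.   639.8  -24.8  144.9   61.5  138.2   54.8  -15.1]
20
[ 259.9  189.1  845.   636.1 -145.5  121.    57.9  116.1   54.3    4.9]
[ 312.4  181.2  611.   648.4 -288.6   89.6   57.4   85.9   54.     0.9]
[ 163.8  195.8 1254.   635.   112.6  168.8   59.1  165.8   56.1   -4.8]
[ 215.   190.6 1076.   640.1  -24.8  145.9   67.4  138.8   57.3  -14.4]
[[-0.   0.9  0.3]
 [ 0.   0.3 -0.9]
 [-1.  -0.  -0. ]] jaw yaw -71.67781280178367 [ 0.2 -0.6  0.2]
```

Call:
servo_tool([
  [[25.4, 71.4, -4, -0.163, 0.35], [25.4, 71.4, -4, -0.163, 0.35], [25.4, 71.4, -4, -0.163, 0.35], [25.4, 71.4, -4, -0.163, 0.35], [25.4, 71.4, -4, -0.163, 0.35], [25.4, 71.4, -4, -0.163, 0.35], [25.4, 71.4, -4, -0.163, 0.35], [25.4, 71.4, -4, -0.163, 0.35], [25.4, 71.4, -4, -0.163, 0.35], [25.4, 71.4, -4, -0.163, 0.35], [25.4, 71.4, -4, -0.163, 0.35], [25.4, 71.4, -4, -0.163, 0.35], [25.4, 71.4, -4, -0.163, 0.35], [25.4, 71.4, -4, -0.163, 0.35], [25.4, 71.4, -4, -0.163, 0.35], [25.4, 71.4, -4, -0.163, 0.35], [25.4, 71.4, -4, -0.163, 0.35], [25.4, 71.4, -4, -0.163, 0.35], [25.4, 71.4, -4, -0.163, 0.35], [25.4, 71.4, -4, -0.163, 0.35]],
], force=25)

```text
time: 1.77
ee_pos: [0.4505, 0.1238, 0.1395]
tool_rot: [0.458, 0.539, -0.458, 0.538]
ft_force: [-0.3, -0.3, -1.4]
grip_width: 0.0606
```

Call:
servo_tool([
  [[0, 0, -4, 0, 0.35], [0, 0, -8, 0, 0.35], [0, 0, -8.5, 0, 0.35], [0, 0, -8.5, 0, 0.35]],
])

```text
time: 2.1
ee_pos: [0.4488, 0.1198, 0.0538]
tool_rot: [0.458, 0.539, -0.461, 0.536]
ft_force: [0.0, 0.6, 0.9]
grip_width: 0.0613
```

```bash
python3 - <<'E'
from h import *
print(observe()["ee_pos"])
for n,s in(("top",np.s_[220:310,110:230]),("scene",np.s_[130:290,130:330])):
    p,d=camera(n);cv2.imwrite(f"pics/{n}1.png",cv2.resize(p[s],None,fx=3.5,fy=3.5)[:,:,::-1])
a=cv2.imread("pics/top1.png");b=cv2.imread("pics/scene1.png")
b=cv2.resize(b,None,fx=.6,fy=.6);H=max(a.shape[0],b.shape[0])
f=lambda i:np.vstack([i,np.zeros((H-i.shape[0],i.shape[1],3),np.uint8)])
cv2.imwrite("pics/both1.png",cv2.resize(np.hstack([f(a),f(b)]),None,fx=.9,fy=.9))
E
```

```text
[0.44881374 0.1197624  0.05376875]
```

View pics/both1.png

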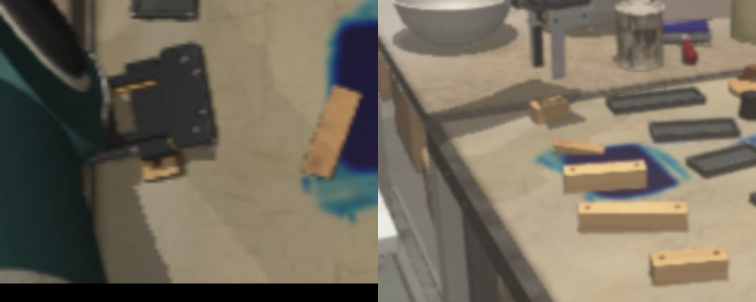

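The fingers straddle the block in both views: near (160,165) on the left and (548,105) on the right. I'll descend and grip.

Call:
servo_tool([
  [[0, 0, -2.5, 0, 0.35], [0, 0, -4.2, 0, 0.35], [0, 0, -4.2, 0, 0.35], [0, 0, -4.2, 0, 0.8], [0, 0, -4.2, 0, 0.8], [0, 0, -4.2, 0, 0.8], [0, 0, -4.2, 0, 0.8], [0, 0, -4.2, 0, 0.8], [0, 0, -4.2, 0, 0.8], [0, 0, -4.2, 0, 0.8]],
])

```text
time: 3.03
ee_pos: [0.4506, 0.1207, 0.0131]
tool_rot: [0.459, 0.538, -0.459, 0.538]
ft_force: [-1.0, 0.0, -0.6]
grip_width: 0.0197
```

```bash
python3 - <<'E'
from h import *
o=[]
for n,s in(("top",np.s_[220:310,110:230]),("scene",np.s_[150:240,180:300])):
    p,d=camera(n);o.append(cv2.resize(p[s],None,fx=3.3,fy=3.3)[:,:,::-1])
cv2.imwrite("pics/both2.png",np.hstack(o));print(observe()["grip_width"])
E
```

```text
0.018906187133648618
```

View pics/both2.png

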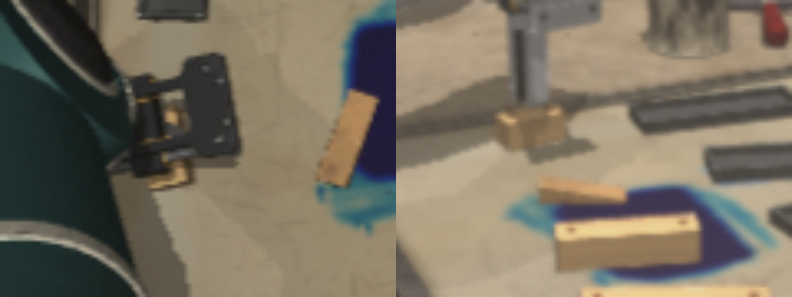

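The fingers closed to 19 mm and the block is still standing at (532,128) in the scene crop. I'll check whether the grip was beside the block or above it.

```bash
cat >> h.py <<'E'
def proj(X,name):
    c=camera_params(name);x=np.array(c["R"])@np.asarray(X,float)+np.array(c["t"]);x=x[:2]/x[2]
    x=x*(1+c["k1"]*(x@x));return np.array([c["fx"]*x[0]+c["cx"],c["fy"]*x[1]+c["cy"]])
E
python3 - <<'E'
from h import *
np.set_printoptions(suppress=True,precision=1)
s=observe();P=s["ee_pos"];print(s["ee_pos"],s["tool_rot"],s["ft_force"])
o=[]
for n,(r,c) in(("top",(220,110)),("scene",(150,180))):
    p,d=camera(n);im=cv2.resize(p[r:r+90,c:c+120],None,fx=3.3,fy=3.3)
    for X,col in((P,(255,0,0)),(P+[0,0,.019],(0,255,0)),(P+[0,0,.1],(0,0,255))):
        q=proj(X,n);print(n,q);q=(q-[c,r])*3.3;cv2.circle(im,(int(q[0]),int(q[1])),4,col,-1)
    for X in [(x,y,.03) for x in(.42,.48) for y in(.1057,.1357)]:
        q=(proj(X,n)-[c,r])*3.3;cv2.circle(im,(int(q[0]),int(q[1])),3,(255,255,0),-1)
    o.append(im)
    if n=="top":
        z=zmap(d)[:,:,2]
        print(np.round(z[250:280,145:175:2]*1000)[::3])
cv2.imwrite("pics/both3.png",np.hstack(o)[:,:,::-1])
E
```

```text
[0.5 0.1 0. ] [ 0.5  0.5 -0.5  0.5] [ 0.6  0.3 -0.5]
top [161.2 264.7]
top [159.1 264.1]
top [149.2 261.3]
[[366. 352. 267. 168. 168. 164. 148.   3.   1.  -1.  -3. 177. 180. 177.
  179.]
 [385. 372. 355. 255. 159. 159. 154. 141.  32.  31.  10. 181. 179. 176.
  177.]
 [403. 388. 373. 254. 159. 161. 159. 140.  30.  35.  14. 177. 181. 177.
  179.]
 [417. 405. 389. 179. 161. 159. 162. 148.  89.  71.  51.   3. 179. 180.
  179.]
 [426. 419. 408. 178. 162. 158. 167. 178. 179. 179. 176. 179. 179. 180.
  180.]
 [419. 412. 177. 177. 182. 182. 178. 178. 177. 152. 152. 153. 154. 181.
  179.]
 [259. 176. 168. 160. 157. 160. 162. 159. 153. 153. 147.  18.   1.   0.
   -0.]
 [156. 154. 152. 160. 161. 159. 160. 158. 146.  32.  27.  18.   1.  -3.
    1.]
 [ -1.  -2.   3.   0.   1.  31.  33.  32.  27.  29.  27.  28.   4.   2.
    1.]
 [  1.  -3.  -0.  -1.  -1.  -0.  17.  12.   5.   2.  -1.   2.  -1.  -3.
    4.]]
scene [220.1 188.1]
scene [219.9 182.4]
scene [218.9 157.4]
```

View pics/both3.png

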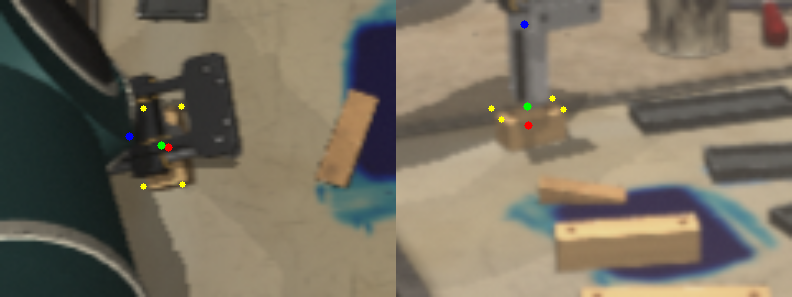

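Call:
servo_tool([
  [[0, 0, 3, 0, 0.35], [0, 0, 5, 0, 0.2], [0, 0, 5, 0, 0.2], [0, 0, 5, 0, 0.2]],
])

```text
time: 3.57
ee_pos: [0.4511, 0.1207, 0.0636]
tool_rot: [0.46, 0.537, -0.459, 0.538]
ft_force: [0.1, 0.2, 0.3]
grip_width: 0.0422
```

```bash
python3 - <<'E'
from h import *
np.set_printoptions(suppress=True,precision=4)
s=observe();P=s["ee_pos"];print(P,s["grip_width"])
p,d=camera("scene");W=zmap(d,"scene")
m=(abs(W[:,:,0]-P[0])<.025)&(abs(W[:,:,1]-P[1])<.07)&(W[:,:,2]>.036)&(W[:,:,2]<.16)
v,u=np.nonzero(m);X=W[m]
for z in np.arange(.036,.15,.008):
    k=abs(X[:,2]-z)<.004
    if k.sum(): print(round(z,3),k.sum(),X[k].min(0)[:2],X[k].max(0)[:2],u[k].min(),u[k].max(),int(v[k].mean()))
r,c=120,170;im=cv2.resize(p[r:r+90,c:c+120],None,fx=5,fy=5,interpolation=cv2.INTER_CUBIC)
for X,col in((P,(255,0,0)),(P+[0,0,.019],(0,255,0))):
    q=(proj(X,"scene")-[c,r])*5;cv2.circle(im,(int(q[0]),int(q[1])),4,col,-1)
cv2.imwrite("pics/s4.png",im[:,:,::-1])
E
```

```text
[0.4511 0.1207 0.0636] 0.04219683747059182
0.084 5 [0.4374 0.0947] [0.4543 0.1434] 213 222 165
0.092 27 [0.4371 0.0901] [0.4634 0.1491] 212 226 163
0.1 35 [0.4371 0.0827] [0.4654 0.1519] 212 227 162
0.108 33 [0.4357 0.0834] [0.4613 0.1476] 212 226 159
0.116 40 [0.4365 0.0807] [0.4625 0.153 ] 211 226 157
0.124 36 [0.4345 0.0832] [0.4622 0.1528] 211 226 154
0.132 36 [0.4353 0.0807] [0.4626 0.1575] 211 226 152
0.14 36 [0.4356 0.0813] [0.4635 0.1529] 211 226 149
0.148 34 [0.4355 0.0825] [0.4634 0.1511] 211 226 147
```

View pics/s4.png

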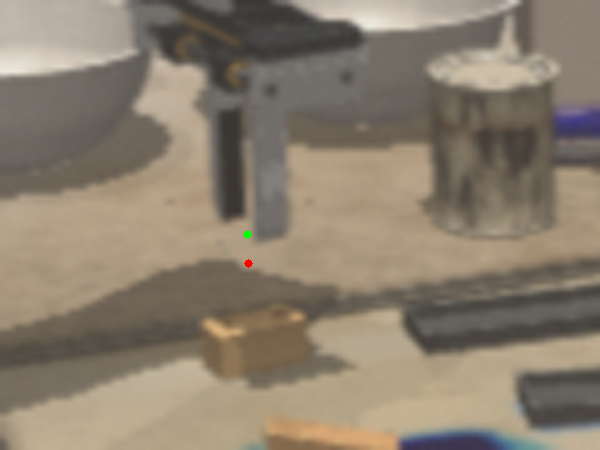

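The picture shows the fingertips about 24 mm above the reported TCP (red dot at (248,263), fingertip at (268,238)). Depth agrees, with the tip near z=0.087 against 0.064 reported. So the actual tip sits about 24 mm higher than reported, and I'll go lower to match.

Call:
servo_tool([
  [[0, 0, -2, 0, 0.35], [0, 0, -4, 0, 0.35], [0, 0, -6, 0, 0.35], [0, 0, -7.4, 0, 0.35], [0, 0, -7.4, 0, 0.35], [0, 0, -7.4, 0, 0.8], [0, 0, -7.4, 0, 0.8], [0, 0, -7.4, 0, 0.8], [0, 0, -7.4, 0, 0.8], [0, 0, -7.4, 0, 0.8]],
])

```text
time: 4.45
ee_pos: [0.4509, 0.1207, -0.0105]
tool_rot: [0.46, 0.537, -0.459, 0.538]
ft_force: [-0.4, 0.8, 0.3]
grip_width: 0.0314
```

Call:
servo_tool([
  [[0, 0, 0, 0, 0.8], [0, 0, 3, 0, 0.8], [0, 0, 6, 0, 0.8], [1, -2, 8, 0, 0.8], [19.9, -40.9, 8, -0.14, 0.8], [19.9, -40.9, 8, -0.14, 0.8], [19.9, -40.9, 8, -0.14, 0.8], [19.9, -40.9, 8, -0.14, 0.8], [19.9, -40.9, 8, -0.14, 0.8], [19.9, -40.9, 8, -0.14, 0.8], [19.9, -40.9, 8, -0.14, 0.8], [19.9, -40.9, 8, -0.14, 0.8], [19.9, -40.9, 8, -0.14, 0.8], [19.9, -40.9, 8, -0.14, 0.8], [19.9, -40.9, 8, -0.14, 0.8], [19.9, -40.9, 8, -0.14, 0.8], [19.9, -40.9, 8, -0.14, 0.8], [19.9, -40.9, 8, -0.14, 0.8], [19.9, -40.9, 8, -0.14, 0.8]],
])

```text
time: 6.03
ee_pos: [0.6494, -0.2869, 0.0692]
tool_rot: [0.496, 0.505, -0.495, 0.504]
ft_force: [-0.0, -0.2, 0.5]
grip_width: 0.0297
```

```bash
python3 - <<'E'
from h import *
np.set_printoptions(suppress=True,precision=4)
s=observe();P=s["ee_pos"];print(P,s["grip_width"])
o=[]
for n,(r,c) in(("top",(140,260)),("scene",(165,290))):
    p,d=camera(n);o.append(cv2.resize(p[r:r+90,c:c+110],None,fx=3.6,fy=3.6,interpolation=cv2.INTER_CUBIC))
cv2.imwrite("pics/both5.png",np.hstack(o)[:,:,::-1])
E
```

```text
[ 0.6494 -0.2869  0.0692] 0.029698888291041767
```

View pics/both5.png

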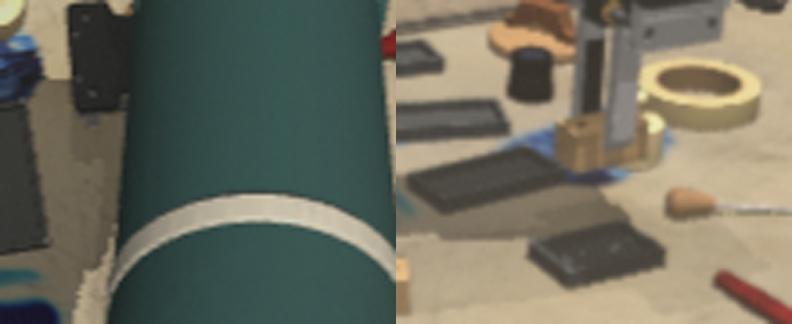

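The block is held level in the gripper at (600,145), with the tray below at (598,250). Lowering now.

Call:
servo_tool([
  [[0, 0, -3, 0, 0.8], [0, 0, -5, 0, 0.8], [0, 0, -6.5, 0, 0.8], [0, 0, -7.2, 0, 0.8], [0, 0, -7.4, 0, 0.8], [0, 0, -7.4, 0, 0.8]],
])

```text
time: 6.63
ee_pos: [0.6497, -0.288, -0.0049]
tool_rot: [0.496, 0.504, -0.496, 0.504]
ft_force: [-0.3, 0.4, -0.4]
grip_width: 0.0297
```

Call:
servo_tool([
  [[0, 0, 0, 0, 0.45], [0, 0, 0, 0, 0.45], [0, 0, 0, 0, 0.45], [0, 0, 0, 0, 0.45], [0, 0, 3, 0, 0.4], [0, 0, 6, 0, 0.35], [-1, 0, 7, 0, 0.35], [-20.5, -11.7, 7, -0.279, 0.35], [-20.5, -11.7, 7, -0.279, 0.35], [-20.5, -11.7, 7, -0.279, 0.35], [-20.5, -11.7, 7, -0.279, 0.35], [-20.5, -11.7, 7, -0.279, 0.35], [-20.5, -11.7, 7, -0.279, 0.35], [-20.5, -11.7, 7, -0.279, 0.35], [-20.5, -11.7, 7, -0.279, 0.35], [-20.5, -11.7, 7, -0.279, 0.35]],
])

```text
time: 7.97
ee_pos: [0.4454, -0.4048, 0.0653]
tool_rot: [0.561, 0.43, -0.561, 0.431]
ft_force: [-0.8, 0.7, -0.3]
grip_width: 0.0608
```

```bash
cat > look.py <<'E'
from h import *
import sys
np.set_printoptions(suppress=True,precision=1,linewidth=150)
p,d=camera("top");z=zmap(d)[:,:,2]
roi=np.zeros(z.shape,bool);roi[160:300,140:400]=1
print("tops");[print(np.array(r)) for r in rects(roi&(z>.022)&(z<.05),float(sys.argv[2]))]
q,_=camera("scene");r,c=130,180
cv2.imwrite(sys.argv[1],cv2.resize(np.hstack([p[150:300,140:400],q[r:r+150,c:c+200]]),None,fx=1.7,fy=1.7,interpolation=cv2.INTER_CUBIC)[:,:,::-1])
E
python3 look.py pics/b6.png .035
```

```text
tops
[ 263.   260.7  533.   441.1 -143.3  117.    32.8  113.9   30.3  -14.4]
[ 311.8  261.7  648.   430.2 -266.9  141.8   33.   139.3   30.3  -22.2]
[ 312.7  179.   268.   647.3 -287.3   65.4   33.9   62.9   31.3    0.8]
```

View pics/b6.png

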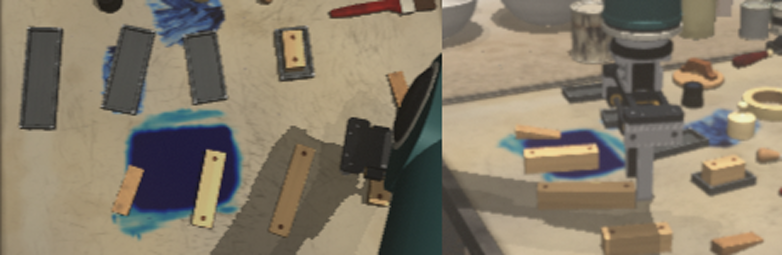

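block_60 sits centred in its tray, at (293,47) in the left half of the picture. The gripper is over block_90.

Call:
servo_tool([
  [[0, 0, -2, 0, 0.35], [0, 0, -4, 0, 0.35], [0, 0, -6, 0, 0.35], [0, 0, -7.6, 0, 0.35], [0, 0, -7.6, 0, 0.35], [0, 0, -7.6, 0, 0.8], [0, 0, -7.6, 0, 0.8], [0, 0, -7.6, 0, 0.8], [0, 0, -7.6, 0, 0.8], [0, 0, -7.6, 0, 0.8], [0, 0, -7.6, 0, 0.8], [0, 0, -5, 0, 0.8], [0, 0, -2, 0, 0.8], [0, 0, 0.4, 0, 0.8]],
])

```text
time: 9.23
ee_pos: [0.4446, -0.4052, 0.0706]
tool_rot: [0.561, 0.43, -0.561, 0.43]
ft_force: [-0.2, 0.1, -0.2]
grip_width: 0.0293
```

Call:
servo_tool([
  [[19.2, 25.9, 0, 0.349, 0.8], [19.2, 25.9, 0, 0.349, 0.8], [19.2, 25.9, 0, 0.349, 0.8], [19.2, 25.9, 0, 0.349, 0.8], [19.2, 25.9, 0, 0.349, 0.8], [19.2, 25.9, 0, 0.349, 0.8], [19.2, 25.9, 0, 0.349, 0.8], [19.2, 25.9, 0, 0.349, 0.8], [19.2, 25.9, 0, 0.349, 0.8], [19.2, 25.9, 0, 0.349, 0.8], [19.2, 25.9, 0, 0.349, 0.8], [19.2, 25.9, 0, 0.349, 0.8], [19.2, 25.9, 0, 0.349, 0.8]],
])

```text
time: 10.32
ee_pos: [0.6359, -0.1479, 0.069]
tool_rot: [0.478, 0.521, -0.479, 0.521]
ft_force: [0.4, -0.3, -0.9]
grip_width: 0.0298
```

Call:
servo_tool([
  [[0, 0, 0, 0, 0.8], [0, 0, -3, 0, 0.8], [0, 0, -5, 0, 0.8], [0, 0, -6.5, 0, 0.8], [0, 0, -7.2, 0, 0.8], [0, 0, -7.4, 0, 0.8], [0, 0, -7.4, 0, 0.8]],
])

```text
time: 10.9
ee_pos: [0.6364, -0.1465, -0.005]
tool_rot: [0.478, 0.521, -0.478, 0.521]
ft_force: [0.4, 0.0, -0.5]
grip_width: 0.0299
```

Call:
servo_tool([
  [[0, 0, 0, 0, 0.45], [0, 0, 0, 0, 0.45], [0, 0, 0, 0, 0.45], [0, 0, 0, 0, 0.45], [0, 0, 3, 0, 0.4], [0, 0, 6, 0, 0.35], [-1, 0, 7, 0, 0.35], [-19.5, 0.3, 7, -0.339, 0.35], [-19.5, 0.3, 7, -0.339, 0.35], [-19.5, 0.3, 7, -0.339, 0.35], [-19.5, 0.3, 7, -0.339, 0.35], [-19.5, 0.3, 7, -0.339, 0.35], [-19.5, 0.3, 7, -0.339, 0.35], [-19.5, 0.3, 7, -0.339, 0.35], [-19.5, 0.3, 7, -0.339, 0.35], [-19.5, 0.3, 7, -0.339, 0.35]],
])

```text
time: 12.23
ee_pos: [0.4426, -0.1432, 0.065]
tool_rot: [0.559, 0.433, -0.559, 0.433]
ft_force: [0.5, 0.8, -0.1]
grip_width: 0.0611
```

```bash
python3 look.py pics/b7.png .035
```

```text
tops
[ 311.8  261.8  648.   430.1 -266.8  141.8   33.1  139.2   30.3  -22.2]
[ 259.9  187.1  385.   634.7 -146.5   95.2   32.8   92.6   30.3    5.3]
[ 312.7  179.   265.   647.3 -287.3   65.2   33.9   62.6   31.2    0.8]
```

View pics/b7.png

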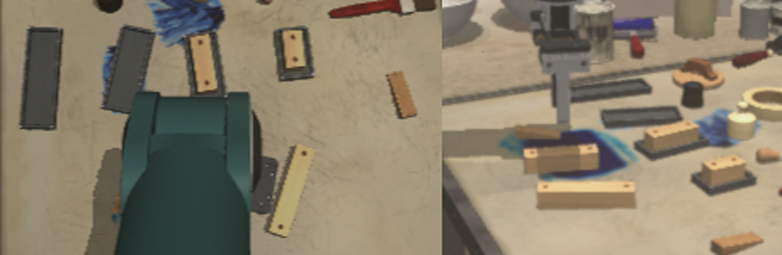

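block_90 is in its tray, at (203,62), and lies flat. Now block_115.

Call:
servo_tool([
  [[0, 0, -2, 0, 0.35], [0, 0, -4, 0, 0.35], [0, 0, -6, 0, 0.35], [0, 0, -7.6, 0, 0.35], [0, 0, -7.6, 0, 0.35], [0, 0, -7.6, 0, 0.8], [0, 0, -7.6, 0, 0.8], [0, 0, -7.6, 0, 0.8], [0, 0, -7.6, 0, 0.8], [0, 0, -7.6, 0, 0.8], [0, 0, -7.6, 0, 0.8], [0, 0, -5, 0, 0.8], [0, 0, -2, 0, 0.8], [0, 0, 0.4, 0, 0.8]],
])

```text
time: 13.5
ee_pos: [0.4415, -0.1431, 0.0706]
tool_rot: [0.559, 0.433, -0.559, 0.433]
ft_force: [-0.4, -0.3, -0.4]
grip_width: 0.0299
```

Call:
servo_tool([
  [[19.9, 11.8, 0, 0, 0.8], [19.9, 11.8, 0, 0, 0.8], [19.9, 11.8, 0, 0, 0.8], [19.9, 11.8, 0, 0, 0.8], [19.9, 11.8, 0, 0, 0.8], [19.9, 11.8, 0, 0, 0.8], [19.9, 11.8, 0, 0, 0.8], [19.9, 11.8, 0, 0, 0.8], [19.9, 11.8, 0, 0, 0.8], [19.9, 11.8, 0, 0, 0.8], [19.9, 11.8, 0, 0, 0.8]],
])

```text
time: 14.42
ee_pos: [0.64, -0.0263, 0.0692]
tool_rot: [-0.559, -0.433, 0.559, -0.433]
ft_force: [0.1, 0.2, -0.1]
grip_width: 0.03
```

Call:
servo_tool([
  [[0, 0, 0, 0, 0.8], [0, 0, -3, 0, 0.8], [0, 0, -5, 0, 0.8], [0, 0, -6.5, 0, 0.8], [0, 0, -7.2, 0, 0.8], [0, 0, -7.4, 0, 0.8], [0, 0, -7.4, 0, 0.8]],
])

```text
time: 15.0
ee_pos: [0.6404, -0.0254, -0.0049]
tool_rot: [-0.559, -0.433, 0.559, -0.433]
ft_force: [-0.4, 0.7, 0.5]
grip_width: 0.0298
```

Call:
servo_tool([
  [[0, 0, 0, 0, 0.45], [0, 0, 0, 0, 0.45], [0, 0, 0, 0, 0.45], [0, 0, 0, 0, 0.45], [0, 0, 3, 0, 0.4], [0, 0, 6, 0, 0.35], [-1, 0, 7, 0, 0.35], [-21, -24.2, 7, -0.134, 0.35], [-21, -24.2, 7, -0.134, 0.35], [-21, -24.2, 7, -0.134, 0.35], [-21, -24.2, 7, -0.134, 0.35], [-21, -24.2, 7, -0.134, 0.35], [-21, -24.2, 7, -0.134, 0.35], [-21, -24.2, 7, -0.134, 0.35], [-21, -24.2, 7, -0.134, 0.35], [-21, -24.2, 7, -0.134, 0.35], [-21, -24.2, 7, -0.134, 0.35], [-21, -24.2, 7, -0.134, 0.35]],
])

```text
time: 16.5
ee_pos: [0.4312, -0.2667, 0.0652]
tool_rot: [0.587, 0.395, -0.586, 0.395]
ft_force: [-0.3, 0.5, -0.4]
grip_width: 0.0611
```

```bash
python3 look.py pics/b8.png .035
```

```text
tops
[ 259.9  187.1  384.   634.6 -146.5   95.2   32.8   92.5   30.2    4.9]
[ 312.7  179.   266.   647.5 -287.2   64.8   33.9   62.4   31.3    0.3]
[214.1 188.6 526.  638.6 -26.3 119.7  36.  116.5  32.7 -14.5]
```

View pics/b8.png

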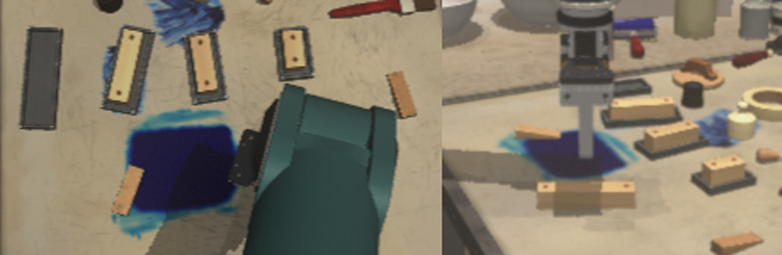

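block_115 is in its tray, at (126,70). Last is block_140.

Call:
servo_tool([
  [[0, 0, -2, 0, 0.35], [0, 0, -4, 0, 0.35], [0, 0, -6, 0, 0.35], [0, 0, -7.6, 0, 0.35], [0, 0, -7.6, 0, 0.35], [0, 0, -7.6, 0, 0.8], [0, 0, -7.6, 0, 0.8], [0, 0, -7.6, 0, 0.8], [0, 0, -7.6, 0, 0.8], [0, 0, -7.6, 0, 0.8], [0, 0, -7.6, 0, 0.8], [0, 0, -5, 0, 0.8], [0, 0, -2, 0, 0.8], [0, 0, 0.4, 0, 0.8]],
])

```text
time: 17.77
ee_pos: [0.4305, -0.2671, 0.0706]
tool_rot: [0.587, 0.395, -0.587, 0.395]
ft_force: [0.6, -1.0, -0.7]
grip_width: 0.0295
```

Call:
servo_tool([
  [[20.5, 38, 0, 0.3, 0.8], [20.5, 38, 0, 0.3, 0.8], [20.5, 38, 0, 0.3, 0.8], [20.5, 38, 0, 0.3, 0.8], [20.5, 38, 0, 0.3, 0.8], [20.5, 38, 0, 0.3, 0.8], [20.5, 38, 0, 0.3, 0.8], [20.5, 38, 0, 0.3, 0.8], [20.5, 38, 0, 0.3, 0.8], [20.5, 38, 0, 0.3, 0.8], [20.5, 38, 0, 0.3, 0.8], [20.5, 38, 0, 0.3, 0.8], [20.5, 38, 0, 0.3, 0.8], [20.5, 38, 0, 0.3, 0.8], [20.5, 38, 0, 0.3, 0.8], [20.5, 38, 0, 0.3, 0.8]],
])

```text
time: 19.1
ee_pos: [0.6354, 0.1113, 0.0691]
tool_rot: [-0.521, -0.477, 0.522, -0.478]
ft_force: [1.4, 0.3, -1.1]
grip_width: 0.0302
```

Call:
servo_tool([
  [[0, 0, 0, 0, 0.8], [0, 0, -3, 0, 0.8], [0, 0, -5, 0, 0.8], [0, 0, -6.5, 0, 0.8], [0, 0, -7.2, 0, 0.8], [0, 0, -7.4, 0, 0.8], [0, 0, -7.4, 0, 0.8]],
])

```text
time: 19.68
ee_pos: [0.6354, 0.1125, -0.005]
tool_rot: [-0.521, -0.478, 0.521, -0.478]
ft_force: [-0.3, 1.1, 0.7]
grip_width: 0.0298
```

Call:
servo_tool([
  [[0, 0, 0, 0, 0.45], [0, 0, 0, 0, 0.45], [0, 0, 0, 0, 0.45], [0, 0, 0, 0, 0.45], [0, 0, 3, 0, 0.4], [0, 0, 6, 0, 0.35], [-1, 0, 10, 0, 0.35], [-12, 0, 14, 0, 0.2], [-23, -10, 15, 0, 0], [-23, -20, 15, 0, 0], [-23, -30, 15, 0, 0], [-23, -40, 15, 0, 0], [-23, -45, 15, 0, 0], [-23, -45, 15, 0, 0], [-23, -45, 15, 0, 0], [-23, -45, 15, 0, 0], [-23, -45, 15, 0, 0], [-23, -45, 15, 0, 0]],
])

```text
time: 21.18
ee_pos: [0.4266, -0.2591, 0.1412]
tool_rot: [0.521, 0.478, -0.521, 0.478]
ft_force: [1.4, 0.0, 0.5]
grip_width: 0.094
```

```bash
python3 look.py pics/b9.png .035; python3 -c "
from h import *
p,d=camera('top');z=zmap(d)[:,:,2];f=np.load('top0.npz')
for n,s in dict(wA=np.s_[245:285,200:228],wB=np.s_[188:226,362:392]).items():print(n,abs(p[s].astype(int)-f['p'][s]).mean())
for u,v in((164,194),(214,188),(260,187),(312,179)):
  for dv in(-9,0,9):print(u,dv,round(1000*np.median(z[v+dv-2:v+dv+3,u-3:u+4]),1))
"
```

```text
tops
[ 259.9  187.1  386.   634.5 -146.6   95.4   32.8   92.8   30.4    5.4]
[ 312.9  178.5  254.   648.6 -287.8   63.2   34.3   60.4   30.8    3.8]
[162.  193.8 665.  633.7 110.7 144.   36.8 142.3  33.6  -5.3]
[214.1 188.8 532.  638.1 -26.2 120.4  35.7 117.4  32.7 -14.1]
wA 11.22172619047619
wB 31.656140350877195
164 -9 35.2
164 0 35.2
164 9 34.8
214 -9 35.3
214 0 35.1
214 9 35.5
260 -9 34.6
260 0 34.4
260 9 35.0
312 -9 35.5
312 0 34.8
312 9 34.8
```

View pics/b9.png

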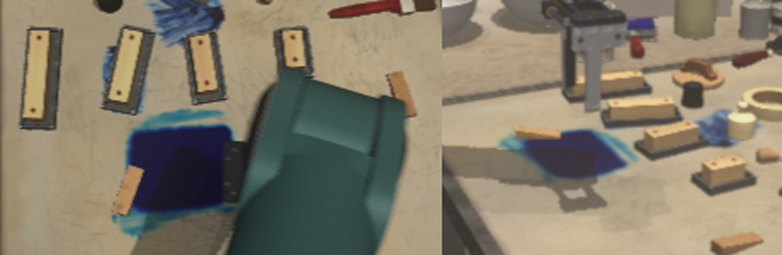

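All four blocks lie flat in their trays, with tops at 35 mm. The wedges are unmoved, at (128,190) and (402,93); the pixel differences there come from the arm's shadow and from the arm blocking part of the view.

```bash
python3 -c "
from cell import *
print(sign_off())"
```

```text
the job is handed in; nothing more can be done
None
```

All four straight blocks are in their own trays, placed in the order 60, 90, 115, 140. The job was handed in at about 21 s of the 88 s allowed.

**Final check:** all block tops read 34–36 mm at three spots along each block. That is the 5 mm floor plus 30 mm of block, so they lie flat and the same way up. Block centres were within about 2 mm of the measured tray centres, and their angles matched to within about 1°. The last angle for block_60 was off by about 3°, but the arm partly hid it; earlier clear views gave 0.3–0.8°.

**TCP offset:** the first grip closed on nothing, without moving the block. The camera and depth put the real fingertips about 24 mm higher than the reported TCP. I lowered every later pick and place by that amount.

**Wedges:** they look unmoved in the pictures. The plain before/after pixel comparison there was not clean, with mean differences of 11 and 32 grey levels. I put that down to the arm's shadow and the arm blocking part of the view. I did not re-measure the wedges' positions.

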